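# Start the workshop's dust extractor from its bench console

### The job

Switch on the dust extractor for the model-building bench: push the orange release plug fully home in the console's socket, until its collar sits flush on the console, and let go of it, then press the yellow key, the blue key and the green key, in that order, each fully down and let up again before the next. Press no key before the plug is home, never press the red stop key, and leave the plug home and the glue bottle, the model chalet and the tray of offcuts undisturbed.

Things in the scene. Friction and masses are not known exactly. Their poses are not given: they have to be found in the camera images.
- console: fixed grey control console, a box 180 (x) by 280 (y) by 60 mm high; origin at the centre of its underside, z up. Socket near its +y end; four keys on a black panel at x = -42 or 42, y = -90 or -5 mm; which colour is at which place varies, as do the console's place and yaw.
- socket (a point): centre of the mouth of the rectangular socket hole in the console's top, level with the top (60 mm above the bench), ringed in white; axes as the console's. The hole is 34 mm along x by 48 mm along y, 40 mm deep, its rim chamfered 3 mm outward; its centre is 92 mm from the console's centre along the console's +y.
- plug: loose release plug, 140 g, upright on the bench; origin under its foot, z up. Black foot 30 (x) by 44 mm (y), 30 high, lowest 10 stepped in to 24 by 38; orange collar 44 by 58, 30 to 38 up; orange grip 26 (x) by 54 (y), 38 to 78 up, gripped across x. Goes in either way round, y along the console's y; home, its collar rests on the console and its origin is 30 mm below the socket's mouth.
- key_yellow_top (a point): top centre of the yellow round spring key (first key to press): cap 44 mm across, on a grey round collar 60 mm across and 12 mm high; the cap's top is 24 mm above the console's top (84 mm above the bench) when up. It springs back when let go. z is up.
- key_blue_top (a point): top centre of the blue round spring key (second key to press): cap 44 mm across, on a grey round collar 60 mm across and 12 mm high; the cap's top is 24 mm above the console's top (84 mm above the bench) when up. It springs back when let go. z is up.
- key_green_top (a point): top centre of the green round spring key (third key to press): cap 44 mm across, on a grey round collar 60 mm across and 12 mm high; the cap's top is 24 mm above the console's top (84 mm above the bench) when up. It springs back when let go. z is up.
- key_red_top (a point): top centre of the red round spring key (stop key, not to be pressed): cap 44 mm across, on a grey round collar 60 mm across and 12 mm high; the cap's top is 24 mm above the console's top (84 mm above the bench) when up. It springs back when let go. z is up.
- key_yellow (a joint): how far the yellow key is pressed, in m: 0 up, 0.008 fully down (about 1.5 N to start, 5 N fully down)
- key_blue (a joint): how far the blue key is pressed, in m: 0 up, 0.008 fully down (about 1.5 N to start, 5 N fully down)
- key_green (a joint): how far the green key is pressed, in m: 0 up, 0.008 fully down (about 1.5 N to start, 5 N fully down)
- key_red (a joint): how far the red key is pressed, in m: 0 up, 0.008 fully down (about 1.5 N to start, 5 N fully down)
- glue: bystander: white glue bottle, 60 mm across, 150 mm high, blue cap; origin at the centre of its underside
- chalet: bystander: model chalet of plaster and wood with a pitched roof, about 135 mm (x) by 150 mm (y) over the roof, 110 mm high; origin at the centre of its underside
- tray: bystander: grey open tray of wood offcuts, 200 mm (x) by 140 mm (y) by 70 mm high; origin at the centre of its underside

How it is judged:
By the outcome, as a careful person would: the job done as asked, in the order asked, and still so for the second after the job is handed in, with the robot touching nothing.
It also fails if it takes over 54 s, if anything falls off the work surface, if the arm or the gripper's body presses on something with over 40 N, if the wrist force passes 120 N, or if a joint passes its speed limit or range.

### The arm

A 7-joint arm with a two-finger parallel gripper is mounted at the origin on the work surface. World frame = base frame: x ahead of the robot, y to its left, z up, the work surface at z = 0. Lengths are in m, angles in rad, forces in N, time in s.
With the tool pointing down it reaches from about 0.425 to 0.8 m from the base axis. Payload 8.3 kg.
Tool frame: the origin (TCP) lies at the very end of the fingers, on their centre line; the grasp point (between the pads) lies r.grip_depth behind it (r.grip_depth is the distance from the TCP to the grasp point, in m); z points along the fingers, y is the line along which they close (so a half turn about z gives the same grasp; the last joint's range is limited). The gripper opens to 85 mm and grips with 20 to 120 N. Pads are 22 mm wide; open, the fingers measure 114 mm over their backs; the gripper's body (76 mm by 85 mm) begins 54 mm behind the grasp point. The pads swing forward as they close: fully open they stand 13 mm farther back than shut.
Start: joints at [1.21, 0.383, 0.016, 1.37, -0.006, 1.388, -0.046], TCP at [0.183, -0.597, 0.231] pointing down, gripper open.
Joint ranges: [-2.95, 2.95], [-0.25, 2.06], [-1.52, 1.56], [0.18, 2.33], [-1.44, 4.58], [0.02, 2.06], [-3.01, 3.01]. Speed limits (rad/s): [2.39, 2.39, 3.01, 3.01, 3.14, 3.14, 3.14].

### API

Orientations are given as a rotation vector (axis times angle).
In Python, from plant import r, vision, ticket gives the robot as it stands.
- The arm moves only by the tool step_arm, never from a script. Its argument "steps" is a list of rows, each a list of 6 numbers: the shift along the tool's x, y, z in cm, then the turn, a rotation vector about the tool's x, y, z in rad. In form: [[dx, dy, dz, wx, wy, wz], ...]. A call has 1 to 8 rows; each row is the pose to reach, as a shift and turn from the pose commanded when the call began, along the tool's axes at that moment; what a row does not reach only later rows make up. A row lasts 1/10 s, in which the tool goes at most 50 mm and 8.59 degrees, less where a joint would pass 70% of its speed; a pose out of reach is approached as far as the arm can. A call with a gripper value outside its range is refused whole. "hand" is the opening, from 0 (shut) to 1 (fully open), set as the call begins (left out, the last holds). The fingers move at their own pace and stop on an object; "newtons" is the grip in N (left out, the last holds). Time passes only in rows, so rows that repeat a pose let the fingers close. It gives the time, the measured TCP pose, the force, the opening and the grip force at its end, in the units of the state.
- r.sense(): the state, without advancing time (a new reading comes with each control period).
- vision.capture(name): name is "side" or "top" or "wrist"; returns the picture (420x560x3 uint8, red, green, blue); there is no depth.
- vision.camera_info(name): a dict with "vertical_fov" (degrees; the focal length in pixels is half the picture's height over the tangent of half this angle, whatever the lens; pixels are square), "cx", "cy" (the principal point, pixels), "k1" (the pictures are not rectified: a ray, as slopes to the right and down, at radius r is drawn at 1 + k1 r^2 times it, then the intrinsics apply), "eye" and "orientation" of the camera in the world; the wrist camera has in their place "mount" (4x4, takes a point from camera to tool coordinates, whose origin is the TCP and whose axes are the flange's). Camera axes: x right, y down, z forward; pixel columns grow to the right and rows downward; lengths in m; the calibration is good to about 2 mm. A picture is of the moment at which its call begins: read the wrist's pose just before it. camera_info takes no time and is no camera call.
- ticket.job_done(): hands the job in; it is judged then, once.
The state is a dict: "clock": time; "joints": joint angles; "qd": joint speeds; "tau": joint torques, N m; "tcp_pos": TCP position; "tool_rot": TCP orientation; "contact_force": force on the tool from outside, world axes, zero at the start; "wrist_torque": the same for the moment, N m; "width": opening from 0.0 (shut) to 1.0 (fully open); "finger_force": force on a finger pad.
Only numpy, scipy, OpenCV 4.12 (cv2) and the standard library are available. Lean on these libraries where they do the work, as an engineer would, in place of code of your own. Each camera call takes 0.05 s, during which the arm holds its last target. There are 200 camera calls.

## Working session

There is one attempt and no reset: what is moved stays moved. The work goes in short steps, Python scripts to look and compute and a tool call to move; the robot and the scene stay as the last step left them, time stands still between calls to the robot, and variables do not carry over. Pictures are saved under pics/ and viewed, at most 10 in all, crops included, and the job is handed in when it is done.

Besides the shell and the picture viewer there is one more tool, called after ">>>" as name([rows], argument=value, ...), one row to a line, values as JSON. step_arm: Moves the arm, as the interface text tells. Its arguments: {"type":"object","properties":{"steps":{"type":"array"},"hand":{"type":"number"},"newtons":{"type":"number"}},"required":["steps"]}

```bash
mkdir -p pics; ls
python3 - <<'E'
from plant import r, vision, ticket
import cv2
s=r.sense(); print(s, r.grip_depth)
for n in ("side","top","wrist"):
    print(n, vision.camera_info(n))
for n in ("side","top"):
    cv2.imwrite(f"pics/{n}0.png", vision.capture(n)[:,:,::-1])
E
```

```text
pics
{'clock': 0.0, 'joints': array([ 1.21006055,  0.38423794,  0.01636502,  1.37115728, -0.00632757,
        1.38819362, -0.0465098 ]), 'qd': array([ 6.98832478e-04,  6.48573471e-04, -6.76839594e-04,  6.15688233e-05,
        1.01118646e-03, -4.49968631e-04,  1.48996877e-03]), 'tau': array([ 1.79279359e-04, -6.27588773e+01,  8.44437405e-01, -3.71816468e+01,
        1.65591569e-02,  1.42398730e-02, -6.32367255e-05]), 'tcp_pos': array([ 0.18330862, -0.59698855,  0.23027751]), 'tool_rot': array([-3.10490436e+00, -4.65915153e-01,  4.61091181e-04]), 'contact_force': array([0.27878098, 0.42645133, 1.48122555]), 'wrist_torque': array([-0.01180406,  0.05944375,  0.0200007 ]), 'finger_force': 0.0, 'width': 1.003102753295502} 0.0187
side {'vertical_fov': 44.25591357405441, 'cx': 276.1563318334232, 'cy': 205.87651009345382, 'k1': 0.042082307093243655, 'eye': array([0.17653334, 0.90544704, 0.79452139]), 'orientation': array([-0.51869784,  2.56327116, -1.38900584])}
top {'vertical_fov': 48.203359366309066, 'cx': 277.6807121124818, 'cy': 216.42707578956174, 'k1': 0.01831050109545891, 'eye': array([ 0.45565266, -0.09833006,  1.26777771]), 'orientation': array([-2.15601562,  2.17174983, -0.09021687])}
wrist {'vertical_fov': 64.38401842134859, 'cx': 280.79183846961706, 'cy': 211.3316874499818, 'k1': -0.026014856827437788, 'mount': array([[ 1.09091360e-03, -9.60889188e-01, -2.76931001e-01,
         6.99089300e-02],
       [ 9.99999355e-01,  9.60965379e-04,  6.04958094e-04,
        -1.30931649e-03],
       [-3.15176588e-04, -2.76931482e-01,  9.60889616e-01,
        -1.41400542e-01],
       [ 0.00000000e+00,  0.00000000e+00,  0.00000000e+00,
         1.00000000e+00]])}
```

View pics/top0.png

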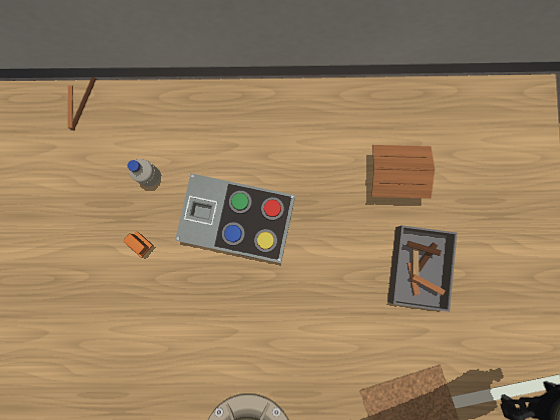

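View pics/side0.png

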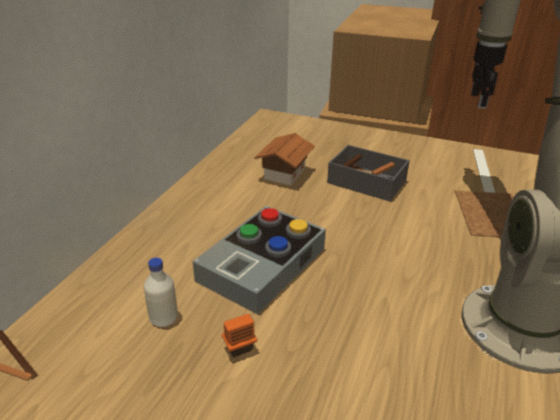

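The top view shows the console with its socket at (201,210). Keys: green (240,201), red (272,208), blue (233,233), yellow (265,240). The plug is at (138,243) and the bottle at (145,172). The side view shows the plug standing upright at (239,335).

```bash
cat > h.py <<'E'
import numpy as np, cv2
from scipy.spatial.transform import Rotation as R
from plant import r, vision, ticket
def cam(n, s=None):
    i=vision.camera_info(n)
    f=210/np.tan(np.radians(i['vertical_fov']/2)); K=np.array([[f,0,i['cx']],[0,f,i['cy']],[0,0,1]])
    if n=='wrist':
        s=s or r.sense(); T=R.from_rotvec(s['tool_rot']).as_matrix(); M=i['mount']
        return K,i['k1'],T@M[:3,:3],s['tcp_pos']+T@M[:3,3]
    return K,i['k1'],R.from_rotvec(i['orientation']).as_matrix(),i['eye']
def cast(c,px,z):
    K,k,Rm,e=c; px=np.asarray(px,float).reshape(-1,1,2)
    u=cv2.undistortPointsIter(px,K,np.array([k,0,0,0.]),None,None,(3,50,1e-9))[:,0]
    d=np.c_[u,np.ones(len(u))]@Rm.T
    return e+d*((z-e[2])/d[:,2])[:,None]
def tri(c1,p1,c2,p2):
    A=np.zeros((3,3));b=np.zeros(3)
    for c,p in((c1,p1),(c2,p2)):
        d=cast(c,p,0)[0]-c[3]; d/=np.linalg.norm(d); P=np.eye(3)-np.outer(d,d); A+=P; b+=P@c[3]
    return np.linalg.solve(A,b)
def mask(im,h0,h1,s0=120,v0=60):
    h=cv2.cvtColor(im,cv2.COLOR_RGB2HSV); return cv2.inRange(h,(h0,s0,v0),(h1,255,255))
def blob(m,box):
    x0,y0,x1,y1=box; q=np.zeros_like(m); q[y0:y1,x0:x1]=m[y0:y1,x0:x1]
    cs,_=cv2.findContours(q,cv2.RETR_EXTERNAL,cv2.CHAIN_APPROX_NONE)
    return max(cs,key=cv2.contourArea)
def cen(c):
    m=cv2.moments(c); return np.array([m['m10']/m['m00'],m['m01']/m['m00']])
E
python3 - <<'E'
from h import *
t=cv2.cvtColor(cv2.imread('pics/top0.png'),cv2.COLOR_BGR2RGB); s=cv2.cvtColor(cv2.imread('pics/side0.png'),cv2.COLOR_BGR2RGB)
ct,cs=cam('top'),cam('side')
K=dict(yellow=(18,32,(170,170,300,270),(190,200,330,270)),blue=(105,130,(170,170,300,270),(190,200,330,270)),green=(45,80,(170,170,300,270),(190,200,330,270)),red=(173,180,(170,170,300,270),(190,200,330,270)))
for n,(a,b,bt,bs) in K.items():
    p=cen(blob(mask(t,a,b),bt)); q=cen(blob(mask(s,a,b),bs))
    print(n,p,q,cast(ct,p,.084)[0],cast(cs,q,.084)[0],tri(ct,p,cs,q))
p=blob(mask(t,4,14,170,120),(110,220,165,265)); q=blob(mask(s,3,14,170,90),(210,300,270,365))
print('plug',cen(p),cen(q),cast(ct,cen(p),.06),cast(cs,cen(q),.05),cv2.minAreaRect(p))
cv2.imwrite('pics/plug.png',np.hstack([cv2.resize(t[215:275,105:165,::-1],(400,400),interpolation=0),cv2.resize(s[300:365,205:270,::-1],(400,400),interpolation=0)]))
E
```

```text
yellow [265.13848631 239.97101449] [249.29526983 220.29961129] [ 0.5130044  -0.04896054  0.084     ] [ 0.62474539 -0.01525979  0.084     ] [ 0.56582292 -0.02601297  0.08996306]
blue [232.5 233. ] [277.6580534  242.57881137] [0.53123752 0.03354169 0.084     ] [0.52810589 0.03950486 0.084     ] [0.53099626 0.03388502 0.07929958]
green [239.46877748 200.882146  ] [248.81145833 230.03125   ] [0.6129707  0.01602142 0.084     ] [0.60880054 0.0213859  0.084     ] [0.6125481  0.01608013 0.0796199 ]Traceback (most recent call last):
  File "<stdin>", line 6, in <module>
  File "h.py", line 26, in blob
    return max(cs,key=cv2.contourArea)
ValueError: max() iterable argument is empty
```

Run:
```python
from h import *
t=cv2.cvtColor(cv2.imread('pics/top0.png'),cv2.COLOR_BGR2RGB); s=cv2.cvtColor(cv2.imread('pics/side0.png'),cv2.COLOR_BGR2RGB)
ct,cs=cam('top'),cam('side')
for n,a,b in (('yellow',18,32),('red',0,6),('red',170,180)):
    try:
        p=cen(blob(mask(t,a,b,170),(190,180,300,265))); q=cen(blob(mask(s,a,b,170),(220,200,320,260)))
        print(n,p,q,cast(ct,p,.084)[0],cast(cs,q,.084)[0],tri(ct,p,cs,q))
    except ValueError: print(n,'none')
p=blob(mask(t,4,14,170,120),(110,220,165,265)); q=blob(mask(s,3,14,170,90),(210,300,270,365))
print('plug',cen(p),cen(q),cast(ct,cen(p),.06),cast(cs,cen(q),.05),cv2.minAreaRect(p))
cv2.imwrite('pics/plug.png',np.hstack([cv2.resize(t[215:275,105:165,::-1],(400,400),interpolation=0),cv2.resize(s[300:365,205:270,::-1],(400,400),interpolation=0)]))
```

```text
Traceback (most recent call last):
  File "h.py", line 28, in cen
    m=cv2.moments(c); return np.array([m['m10']/m['m00'],m['m01']/m['m00']])
                                       ~~~~~~~~^~~~~~~~~
ZeroDivisionError: float division by zero
```

Run:
```python
from h import *
t=cv2.cvtColor(cv2.imread('pics/top0.png'),cv2.COLOR_BGR2RGB); s=cv2.cvtColor(cv2.imread('pics/side0.png'),cv2.COLOR_BGR2RGB)
ct,cs=cam('top'),cam('side')
for n,a,b in (('yellow',18,32),('red',0,6),('red',170,180)):
    try:
        p=cen(blob(mask(t,a,b,150),(190,180,300,265))); q=cen(blob(mask(s,a,b,150),(220,200,320,260)))
        print(n,p,q,cast(ct,p,.084)[0],cast(cs,q,.084)[0],tri(ct,p,cs,q))
    except (ValueError,ZeroDivisionError): print(n,'none')
p=blob(mask(t,4,14,170,120),(110,220,165,265)); q=blob(mask(s,3,14,170,90),(210,300,270,365))
print('plug',cen(p),cen(q),cast(ct,cen(p),.06),cast(cs,cen(q),.05),cv2.minAreaRect(p))
cv2.imwrite('pics/plug.png',np.hstack([cv2.resize(t[215:275,105:165,::-1],(400,400),interpolation=0),cv2.resize(s[300:365,205:270,::-1],(400,400),interpolation=0)]))
```

```text
yellow [265.03807107 239.98984772] [297.84082397 225.49344569] [ 0.51295875 -0.04870692  0.084     ] [ 0.50962505 -0.04123321  0.084     ] [ 0.51275224 -0.04861843  0.07837674]
red [272.02728048 207.86786019] [269.39718615 214.19480519] [ 0.59438533 -0.06677806  0.084     ] [ 0.59063209 -0.05848809  0.084     ] [ 0.59467326 -0.06675911  0.0778514 ]
red none
plug [133.71236559 243.83154122] [238.71896586 332.17327807] [[0.50677822 0.29105983 0.06      ]] [[0.50542732 0.28798544 0.05      ]] ((135.25, 245.25001525878906), (24.748737335205078, 9.899494171142578), 45.0)
```

View pics/plug.png

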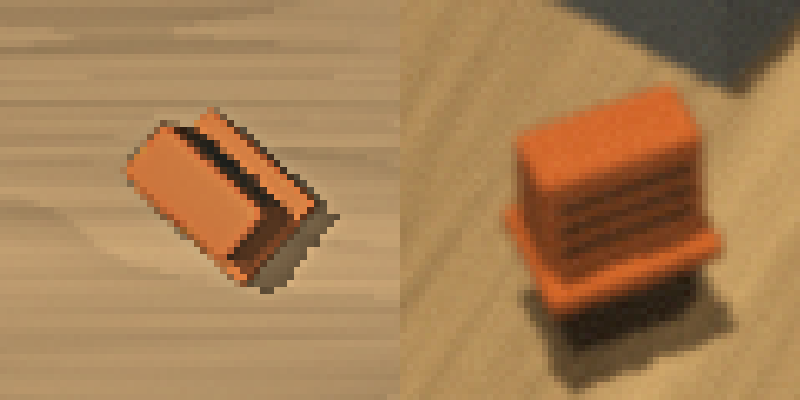

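The crop confirms the plug is upright. Its grip-top centre is near (134.7, 243.8) in the top view, long axis about 49° in world.

```bash
cat >> h.py <<'E'
def go(*wps):
    """wps: (x,y,z,tool-y angle deg or None) -> rows in tool axes from the measured pose, tool kept vertical"""
    s=r.sense(); T=R.from_rotvec(s['tool_rot'])
    M=T.as_matrix(); y0=np.degrees(np.arctan2(M[1,1],M[0,1]))
    print('tcp',s['tcp_pos'].round(4),'yaw_y %.2f'%y0,'tilt',(np.degrees(M[:2,2])).round(2),'F',s['contact_force'].round(1),'t',round(s['clock'],2),'w',round(s['width'],3))
    for x,y,z,a in wps:
        a=np.radians(y0 if a is None else a); G=R.from_matrix(np.array([[-np.sin(a),np.cos(a),0],[np.cos(a),np.sin(a),0],[0,0,-1]]).T@np.eye(3)) if 0 else R.from_matrix(np.c_[[-np.sin(a),np.cos(a),0],[np.cos(a),np.sin(a),0],[0,0,-1]])
        print(((T.inv().apply(np.array([x,y,z])-s['tcp_pos']))*100).round(2),(T.inv()*G).as_rotvec().round(4))
E
sed -i 's/ G=.*if 0 else R/ G=R/' h.py
python3 - <<'E'
from h import *
ct=cam('top')
print(cast(ct,(134.7,243.8),.078))
p=cast(ct,np.array([[165,122],[128,172],[230,262],[268,212]])/6.667+[105,215],.078);print(p, np.degrees(np.arctan2(*(p[0]-p[3])[1::-1])))
go((.45,-.25,.23,-60),(.508,.288,.19,-41))
E
```

```text
[[0.50607679 0.28274652 0.078     ]]
[[0.53288671 0.29600792 0.078     ]
 [0.51390777 0.30965503 0.078     ]
 [0.47940112 0.26992604 0.078     ]
 [0.498266   0.25587831 0.078     ]] 49.21492904001018
tcp [ 0.1833 -0.597   0.2304] yaw_y -72.93 tilt [-0.03  0.1 ] F [ 1.2 -0.  -0.3] t 0.1 w 1.001
[ 35.68 -25.35   0.08] [-1.700e-03 -2.000e-04 -2.257e-01]
[ 57.01 -75.07   4.17] [-1.700e-03 -5.000e-04 -5.574e-01]
```

>>> step_arm([
  [9,-6.3,0,0,0,0],
  [18,-12.6,0,0,0,-0.1],
  [27,-19,0,0,0,-0.2],
  [35.7,-25.4,0,0,0,-0.23],
  [35.7,-25.4,0,0,0,-0.23],
  [35.7,-25.4,0,0,0,-0.23],
  [35.7,-25.4,0,0,0,-0.23],
  [35.7,-25.4,0,0,0,-0.23],
], hand=1)

```text
clock: 0.9
tcp_pos: [0.4277, -0.2784, 0.2312]
tool_rot: [-3.033, -0.819, 0.0]
contact_force: [1.2, -1.0, 0.4]
width: 0.999
finger_force: 0.0
```

```bash
python3 -c "
from h import *
go((.507,.284,.18,-41))"
```

```text
tcp [ 0.4277 -0.2784  0.2312] yaw_y -59.77 tilt [-0.02  0.  ] F [ 1.2 -1.   0.4] t 0.9 w 0.999
[ 35.17 -44.59   5.12] [-2.000e-04  2.000e-04 -3.276e-01]
```

>>> step_arm([
  [35.2,-44.6,5.1,0,0,-0.33],
  [35.2,-44.6,5.1,0,0,-0.33],
  [35.2,-44.6,5.1,0,0,-0.33],
  [35.2,-44.6,5.1,0,0,-0.33],
  [35.2,-44.6,5.1,0,0,-0.33],
  [35.2,-44.6,5.1,0,0,-0.33],
  [35.2,-44.6,5.1,0,0,-0.33],
  [35.2,-44.6,5.1,0,0,-0.33],
])

```text
clock: 1.7
tcp_pos: [0.4825, 0.116, 0.1954]
tool_rot: [2.857, 1.306, 0.0]
contact_force: [0.3, -0.9, -0.2]
width: 1.001
finger_force: 0.0
```

```bash
python3 -c "
from h import *
go((.507,.284,.18,-41))"
```

```text
tcp [0.4825 0.116  0.1954] yaw_y -40.88 tilt [ 0.01 -0.01] F [ 0.3 -0.9 -0.2] t 1.7 w 1.001
[14.3  -9.14  1.53] [0.0003 0.0001 0.0021]
```

>>> step_arm([
  [14.1,-9.0,1.5,0,0,0],
  [14.1,-9.0,1.5,0,0,0],
  [14.1,-9.0,1.5,0,0,0],
  [14.1,-9.0,1.5,0,0,0],
  [14.1,-9.0,1.5,0,0,0],
  [14.1,-9.0,1.5,0,0,0],
  [14.1,-9.0,1.5,0,0,0],
])

```text
clock: 2.4
tcp_pos: [0.5073, 0.2781, 0.1804]
tool_rot: [2.857, 1.303, -0.001]
contact_force: [0.5, -0.5, 0.1]
width: 0.997
finger_force: 0.0
```

```bash
python3 -c "
from h import *
s=r.sense(); print(s['tcp_pos'],s['qd'].round(3)); im=vision.capture('wrist'); cv2.imwrite('pics/w1.png',im[:,:,::-1])
c=cam('wrist',s)
b=blob(mask(im,3,15,150,60),(0,0,560,420)); print(cen(b),cv2.boundingRect(b),cv2.contourArea(b))
"
```

```text
[0.50732715 0.27810304 0.18044781] [ 0.011 -0.008 -0.003  0.001  0.     0.001 -0.002]
[274.23779432 195.24139868] (249, 159, 52, 78) 3560.5
```

View pics/w1.png

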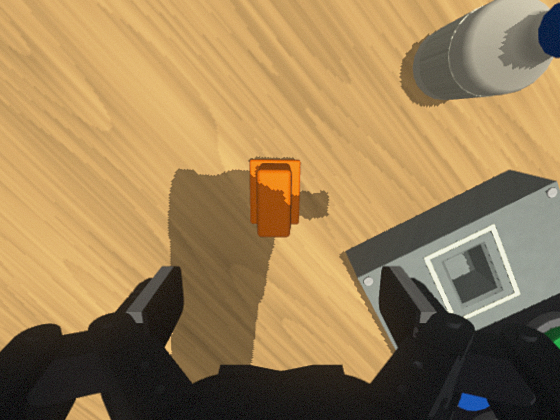

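The wrist view shows the plug grip top at about x 257–292, y 165–236, nearly square to the tool, and the white socket ring at about (472,271). I'll zoom in on both.

```bash
python3 -c "
from h import *
im=cv2.imread('pics/w1.png')
cv2.imwrite('pics/z1.png',np.hstack([cv2.resize(im[150:250,230:320],(360,400)),cv2.resize(im[215:325,415:525],(440,440))[:400]]))
c=cam('wrist')
m=cv2.inRange(cv2.cvtColor(im,cv2.COLOR_BGR2HSV),(0,0,215),(180,40,255)); b=blob(m,(415,210,530,335))
rc=cv2.approxPolyDP(cv2.convexHull(b),6,True)[:,0]; print(rc); q=cast(c,rc,.06); print(q, q.mean(0), np.linalg.norm(np.roll(q,1,0)-q,axis=1))
ct=cam('top'); t=cv2.imread('pics/top0.png'); m=cv2.inRange(cv2.cvtColor(t,cv2.COLOR_BGR2HSV),(0,0,215),(180,40,255)); b=blob(m,(180,190,222,228))
rc=cv2.minAreaRect(b); print(rc); q=cast(ct,cv2.boxPoints(rc),.06); print(q,q.mean(0),np.linalg.norm(np.roll(q,1,0)-q,axis=1))
"
```

```text
[[494 225]
 [519 294]
 [469 317]
 [450 312]
 [425 257]]
[[0.63045693 0.14881132 0.06      ]
 [0.61416325 0.07653957 0.06      ]
 [0.56731725 0.08652005 0.06      ]
 [0.55695856 0.10269139 0.06      ]
 [0.57001994 0.16311897 0.06      ]] [0.58778318 0.11553626 0.06      ] [0.06210748 0.07408569 0.04789737 0.01920454 0.06182307]
((210.0, 223.5), (1.0, 2.0), 90.0)
[[0.55913937 0.09715429 0.06      ]
 [0.55909852 0.09197266 0.06      ]
 [0.55650314 0.09195316 0.06      ]
 [0.55654388 0.09713369 0.06      ]] [0.55782123 0.09455345 0.06      ] [0.00259558 0.00518179 0.00259545 0.00518069]
```

View pics/z1.png

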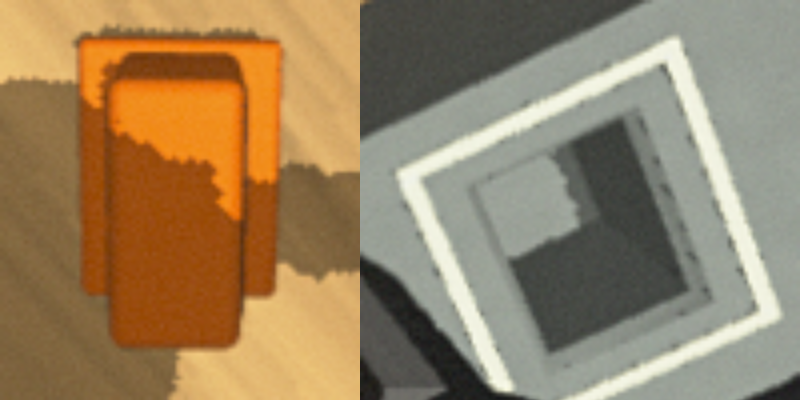

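The grip top's corners are at about (257,170), (291,170), (258,237) and (290,237). The ring's TL–BR midpoint gives the socket at (0.592, 0.120), which agrees with the keys.

```bash
python3 -c "
from h import *
c=cam('wrist')
q=cast(c,[(257,170),(291,170),(290,237),(258,237)],.078); print(q,q.mean(0),np.linalg.norm(np.roll(q,1,0)-q,axis=1))
d=q[0]+q[1]-q[2]-q[3]; print(np.degrees(np.arctan2(d[1],d[0])))
# collar top far corners z .038
q2=cast(c,[(250,159.5),(300,160)],.038); print(q2,np.linalg.norm(q2[0]-q2[1]))
x,y=q.mean(0)[:2]; go((x,y,.18,np.degrees(np.arctan2(d[1],d[0]))-90),(x,y,.041,np.degrees(np.arctan2(d[1],d[0]))-90))
"
```

```text
[[0.51429471 0.31421654 0.078     ]
 [0.53317598 0.29783014 0.078     ]
 [0.49856271 0.25842244 0.078     ]
 [0.47974408 0.27476095 0.078     ]] [0.50644437 0.28630752 0.078     ] [0.05244511 0.02500032 0.05245041 0.02492163]
48.748910360908766
[[0.50952394 0.32177936 0.038     ]
 [0.54129991 0.29364439 0.038     ]] 0.042441590709878865
tcp [0.5075 0.2779 0.1806] yaw_y -40.99 tilt [ 0.02 -0.06] F [-1.   0.3 -0.2] t 2.45 w 1.003
[ 0.57 -0.62  0.06] [0.0009 0.0005 0.0045]
[ 0.57 -0.64 13.96] [0.0009 0.0005 0.0045]
```

>>> step_arm([
  [0.5,-0.6,4,0,0,0],
  [0.5,-0.6,8,0,0,0],
  [0.5,-0.6,10,0,0,0],
  [0.5,-0.6,12,0,0,0],
  [0.5,-0.6,13.4,0,0,0],
  [0.5,-0.6,13.4,0,0,0],
  [0.5,-0.6,13.4,0,0,0],
  [0.5,-0.6,13.4,0,0,0],
])

```text
clock: 3.25
tcp_pos: [0.5065, 0.2878, 0.048]
tool_rot: [-2.857, -1.306, -0.003]
contact_force: [-0.2, 0.2, -0.5]
width: 0.999
finger_force: 0.0
```

>>> step_arm([
  [0,0,0,0,0,0],
  [0,0,0,0,0,0],
  [0,0,0,0,0,0],
  [0,0,0,0,0,0],
  [0,0,0,0,0,0],
  [0,0,0,0,0,0],
  [0,0,0,0,0,0],
  [0,0,0,0,0,0],
], hand=0, newtons=50)

```text
clock: 4.05
tcp_pos: [0.5057, 0.2875, 0.0468]
tool_rot: [2.857, 1.306, 0.0]
contact_force: [-2.2, -0.3, 3.3]
width: 0.294
finger_force: 53.6
```

>>> step_arm([
  [0,0,-3,0,0,0],
  [0,0,-6,0,0,0],
  [0,0,-9,0,0,0],
  [0,0,-10,0,0,0],
  [0,0,-10,0,0,0],
  [0,0,-10,0,0,0],
])

```text
clock: 4.65
tcp_pos: [0.5051, 0.2869, 0.145]
tool_rot: [2.857, 1.306, -0.003]
contact_force: [0.0, -0.9, -1.3]
width: 0.296
finger_force: 53.1
```

```bash
python3 -c "
from h import *
s=r.sense(); im=vision.capture('wrist'); cv2.imwrite('pics/w2.png',im[:,:,::-1])
go((.5922,.1198,.147,-12.5))
"
```

```text
tcp [0.5049 0.2867 0.1446] yaw_y -40.85 tilt [-0.14 -0.08] F [ 0.6 -0.3 -2. ] t 4.7 w 0.293
[-6.92 17.53 -0.23] [-0.0015  0.0023 -0.4949]
```

View pics/w2.png

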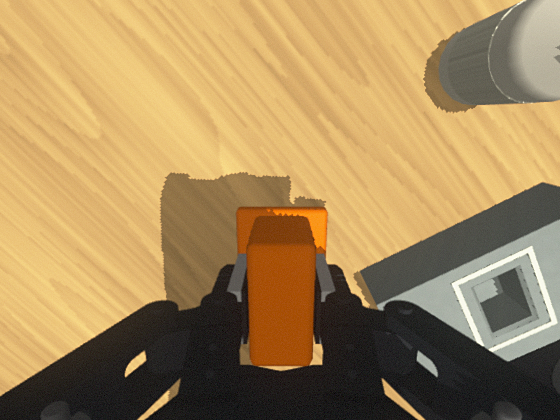

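The plug is held straight. Collar far corners are at (237,208) and (328,208), grip top far edge at y≈243, near edge at y≈365. The socket ring is fully visible at about (505,303).

```bash
python3 -c "
from h import *
s=r.sense(); c=cam('wrist',s); T=R.from_rotvec(s['tool_rot'])
for px,z in (([(237,208),(328,208)],.1357),([(248,243),(317,243)],.1757),([(250,365),(312,365)],.1757)):
    q=T.inv().apply(cast(c,px,z)-s['tcp_pos'])*1000; print(q.round(1))
im=cv2.imread('pics/w2.png')
m=cv2.inRange(cv2.cvtColor(im,cv2.COLOR_BGR2HSV),(0,0,205),(180,45,255)); b=blob(m,(440,235,560,360))
rc=cv2.approxPolyDP(cv2.convexHull(b),5,True)[:,0]; print(rc); q=cast(c,rc,.06); print(q.round(4), q.mean(0), np.linalg.norm(np.roll(q,1,0)-q,axis=1))
"
```

```text
[[ 29.  -21.8   8.9]
 [ 29.   20.8   8.8]]
[[ 27.2 -13.  -31.1]
 [ 27.2  11.5 -31.1]]
[[-25.1 -13.6 -31. ]
 [-25.1  11.2 -31. ]]
[[532 246]
 [557 322]
 [492 351]
 [476 341]
 [452 283]]
[[0.6305 0.15   0.06  ]
 [0.6144 0.0774 0.06  ]
 [0.5604 0.0887 0.06  ]
 [0.5554 0.106  0.06  ]
 [0.5687 0.1638 0.06  ]] [0.58587825 0.11718133 0.06      ] [0.0632783  0.07441849 0.0551648  0.01806167 0.05924796]
```

>>> step_arm([
  [-1.7,4.4,-0.2,0,0,-0.12],
  [-3.4,8.8,-0.2,0,0,-0.25],
  [-5.2,13.2,-0.2,0,0,-0.37],
  [-6.9,17.5,-0.2,0,0,-0.495],
  [-6.9,17.5,-0.2,0,0,-0.495],
  [-6.9,17.5,-0.2,0,0,-0.495],
  [-6.9,17.5,-0.2,0,0,-0.495],
  [-6.9,17.5,-0.2,0,0,-0.495],
])

```text
clock: 5.5
tcp_pos: [0.5919, 0.1227, 0.1481]
tool_rot: [-2.447, -1.969, 0.001]
contact_force: [-0.1, 0.3, -1.0]
width: 0.295
finger_force: 53.0
```

```bash
python3 -c "
from h import *
s=r.sense(); im=vision.capture('wrist'); cv2.imwrite('pics/w3.png',im[:,:,::-1])
go((.5922,.1198,.147,-12.5))
"
```

```text
tcp [0.5921 0.1226 0.1483] yaw_y -12.35 tilt [-0.03  0.02] F [-0.3 -1.5 -2.1] t 5.55 w 0.296
[-0.27  0.07  0.13] [-0.0006 -0.0002  0.0026]
```

View pics/w3.png

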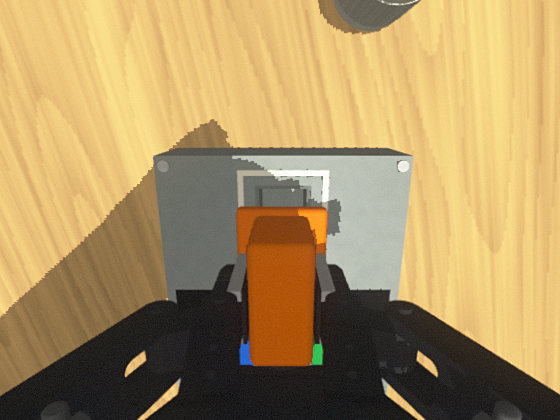

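Plug is over the socket. The ring's far corners are at (237,171) and (329,171), the console's far top edge is at y≈155 from x 155 to 411.

```bash
python3 -c "
from h import *
s=r.sense(); c=cam('wrist',s); T=R.from_rotvec(s['tool_rot'])
for px,z in (([(237.5,171),(329,171)],.06),([(155,155.5),(411,155.5)],.06),([(237,208),(328,208)],.1393)):
    w=cast(c,px,z); q=T.inv().apply(w-s['tcp_pos'])*1000; print(q.round(1), w.round(4))
im=cv2.imread('pics/w3.png'); g=cv2.cvtColor(im,cv2.COLOR_BGR2GRAY).astype(int)
for x in (245,260,280,300,320): print(x,g[145:212,x].tolist())
print(g[178,225:345].tolist())
"
```

```text
[[ 34.1 -31.   88.4]
 [ 34.1  32.5  88.3]] [[0.5691 0.1625 0.06  ]
 [0.6311 0.149  0.06  ]]
[[ 44.8 -87.3  88.4]
 [ 45.   88.5  88.3]] [[0.5163 0.1851 0.06  ]
 [0.6881 0.1476 0.06  ]]
[[ 29.5 -21.6   9.1]
 [ 29.6  21.1   9. ]] [[0.5773 0.156  0.1393]
 [0.619  0.1469 0.1393]]
245 [207, 205, 176, 90, 80, 85, 83, 84, 85, 80, 129, 196, 198, 198, 188, 114, 108, 108, 112, 113, 112, 107, 109, 110, 114, 154, 178, 174, 175, 181, 167, 107, 109, 109, 101, 111, 108, 112, 109, 113, 109, 107, 108, 111, 107, 104, 108, 107, 109, 108, 106, 109, 107, 111, 101, 105, 106, 105, 108, 108, 103, 87, 81, 79, 90, 104, 104]
260 [196, 193, 122, 79, 86, 84, 84, 88, 87, 88, 130, 204, 200, 193, 195, 197, 192, 197, 196, 195, 166, 115, 112, 105, 116, 152, 177, 179, 178, 176, 169, 112, 105, 117, 109, 111, 109, 112, 113, 107, 105, 97, 100, 88, 75, 75, 71, 71, 73, 71, 75, 74, 70, 74, 70, 67, 73, 70, 72, 73, 75, 74, 80, 86, 91, 103, 102]
280 [193, 193, 132, 80, 85, 85, 87, 89, 88, 83, 127, 200, 197, 197, 196, 197, 199, 198, 197, 198, 197, 196, 192, 178, 133, 229, 255, 253, 252, 255, 255, 165, 188, 198, 201, 186, 113, 10
[... 703 characters left out ...]
7, 197, 194, 192, 196, 194, 197, 193, 197, 195, 182, 137, 108, 107, 110, 98, 82, 95, 117, 143, 159]
[107, 111, 110, 110, 112, 110, 109, 112, 112, 112, 106, 110, 154, 178, 178, 171, 176, 163, 130, 111, 109, 106, 108, 113, 110, 113, 110, 115, 112, 107, 110, 106, 108, 108, 110, 117, 105, 106, 107, 111, 105, 112, 112, 113, 109, 112, 111, 112, 108, 111, 171, 183, 143, 175, 193, 198, 197, 200, 200, 199, 200, 187, 188, 189, 184, 139, 115, 162, 195, 196, 199, 197, 196, 195, 198, 193, 194, 193, 194, 191, 195, 193, 196, 191, 197, 194, 193, 194, 195, 195, 189, 193, 193, 195, 197, 192, 132, 117, 254, 255, 252, 252, 254, 250, 177, 176, 187, 190, 194, 190, 190, 190, 193, 192, 194, 191, 193, 193, 190, 186]
```

>>> step_arm([
  [-0.36,0.09,1.5,0,0,0],
  [-0.36,0.09,2.8,0,0,0],
  [-0.36,0.09,2.8,0,0,0],
  [-0.36,0.09,2.8,0,0,0],
  [-0.36,0.09,2.8,0,0,0],
])

```text
clock: 6.05
tcp_pos: [0.5932, 0.1174, 0.1208]
tool_rot: [-2.45, -1.967, -0.001]
contact_force: [-0.2, 0.2, -2.0]
width: 0.298
finger_force: 53.1
```

```bash
python3 -c "
from h import *
go((.5922,.1191,.112,-12.5))
"
```

```text
tcp [0.5932 0.1174 0.1208] yaw_y -12.48 tilt [0.02 0.02] F [-0.2  0.2 -2. ] t 6.05 w 0.298
[ 0.15 -0.13  0.88] [ 0.0003 -0.0005  0.0003]
```

>>> step_arm([
  [0.12,-0.1,0.5,0,0,0],
  [0.12,-0.1,1.0,0,0,0],
  [0.12,-0.1,1.4,0,0,0],
  [0.12,-0.1,1.8,0,0,0],
  [0.12,-0.1,2.0,0,0,0],
  [0.12,-0.1,2.0,0,0,0],
])

```text
clock: 6.65
tcp_pos: [0.592, 0.1184, 0.1001]
tool_rot: [-2.45, -1.966, 0.001]
contact_force: [-0.7, 0.1, -2.1]
width: 0.292
finger_force: 53.1
```

```bash
python3 -c "
from h import *
go((.5922,.1190,.077,-12.5))
"
```

```text
tcp [0.592  0.1184 0.1001] yaw_y -12.49 tilt [-0.04 -0.  ] F [-0.7  0.1 -2.1] t 6.65 w 0.292
[0.06 0.   2.31] [-0.0007  0.0002  0.0002]
```

>>> step_arm([
  [0.06,0,0.4,0,0,0],
  [0.06,0,0.8,0,0,0],
  [0.06,0,1.2,0,0,0],
  [0.06,0,1.5,0,0,0],
  [0.06,0,1.8,0,0,0],
  [0.06,0,1.8,0,0,0],
])

```text
clock: 7.25
tcp_pos: [0.5921, 0.119, 0.082]
tool_rot: [-2.45, -1.966, 0.001]
contact_force: [-0.1, 0.7, -2.2]
width: 0.296
finger_force: 53.1
```

>>> step_arm([
  [0,0,0.2,0,0,0],
  [0,0,0.4,0,0,0],
  [0,0,0.5,0,0,0],
  [0,0,0.6,0,0,0],
  [0,0,0.7,0,0,0],
  [0,0,0.7,0,0,0],
])

```text
clock: 7.85
tcp_pos: [0.5926, 0.1192, 0.0769]
tool_rot: [2.449, 1.966, 0.001]
contact_force: [-2.9, -1.5, 7.4]
width: 0.299
finger_force: 54.3
```

>>> step_arm([
  [0,0,0.2,0,0,0],
  [0,0,0.2,0,0,0],
  [0,0,0.2,0,0,0],
])

```text
clock: 8.15
tcp_pos: [0.593, 0.1193, 0.0766]
tool_rot: [2.449, 1.965, 0.002]
contact_force: [-8.4, -3.7, 20.1]
width: 0.299
finger_force: 56.4
```

>>> step_arm([
  [0,0,-0.2,0,0,0],
  [0,0,-0.2,0,0,0],
  [0,0,-0.2,0,0,0],
  [0,0,-0.2,0,0,0],
  [0,0,-0.2,0,0,0],
  [0,0,-0.2,0,0,0],
  [0,0,-0.2,0,0,0],
], hand=1)

```text
clock: 8.85
tcp_pos: [0.5924, 0.1191, 0.0754]
tool_rot: [-2.45, -1.967, 0.0]
contact_force: [0.7, -0.0, 1.1]
width: 1.002
finger_force: 0.0
```

>>> step_arm([
  [0,0,-1,0,0,0],
  [0,0,-3,0,0,0],
  [0,0,-6,0,0,0],
  [0,0,-9,0,0,0],
  [0,0,-10,0,0,0],
  [0,0,-10,0,0,0],
  [0,0,-10,0,0,0],
])

```text
clock: 9.55
tcp_pos: [0.5921, 0.1188, 0.1749]
tool_rot: [-2.45, -1.966, 0.001]
contact_force: [0.1, 0.2, -0.3]
width: 0.999
finger_force: 0.0
```

```bash
python3 -c "
from h import *
s=r.sense(); im=vision.capture('wrist'); cv2.imwrite('pics/w4.png',im[:,:,::-1])
sd=vision.capture('side'); cv2.imwrite('pics/z4.png',np.hstack([cv2.resize(sd[190:310,190:330,::-1],(466,400)),cv2.resize(im[:,:,::-1],(334,250))[:400] if 0 else cv2.copyMakeBorder(cv2.resize(im[:,:,::-1],(334,250)),0,150,0,0,0)]))
go((.513,-.048,.15,-12.5))
"
```

```text
tcp [0.5916 0.1187 0.174 ] yaw_y -12.49 tilt [-0.14 -0.03] F [ 0.4 -0.4 -0.1] t 9.65 w 1.002
[-17.97  -4.07   2.43] [-0.0022  0.001   0.0002]
```

View pics/z4.png

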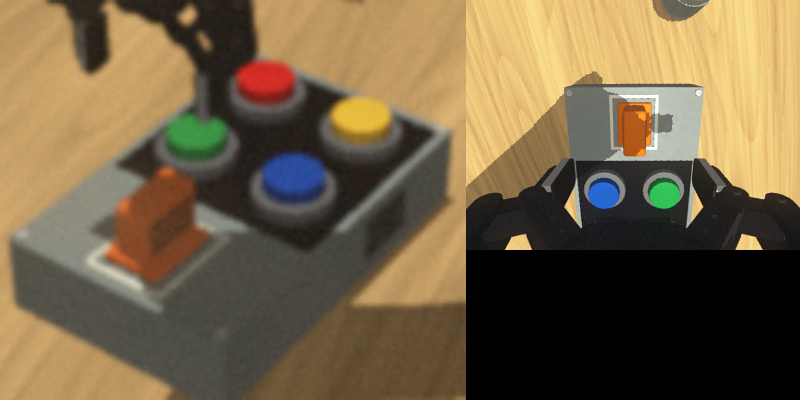

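The side view shows the plug seated with its collar flush on the console, and all four keys up. Next I close the fingers and go over yellow (0.512, −0.0495), derived from the socket and agreeing with the top view to about 1 mm.

>>> step_arm([
  [-4.5,-1,0,0,0,0],
  [-9,-2,0.5,0,0,0],
  [-13.5,-3,2,0,0,0],
  [-18.1,-4.15,4,0,0,0],
  [-18.1,-4.15,5,0,0,0],
  [-18.1,-4.15,6,0,0,0],
  [-18.1,-4.15,6,0,0,0],
  [-18.1,-4.15,6,0,0,0],
], hand=0)

```text
clock: 10.45
tcp_pos: [0.5132, -0.0466, 0.1156]
tool_rot: [-2.446, -1.97, -0.001]
contact_force: [0.4, 0.2, 0.4]
width: -0.002
finger_force: 0.0
```

```bash
python3 -c "
from h import *
go((.5118,-.0495,.090,-12.5),(.5118,-.0495,.075,-12.5))
"
```

```text
tcp [ 0.5132 -0.0466  0.1156] yaw_y -12.32 tilt [0.   0.07] F [0.4 0.2 0.4] t 10.45 w -0.002
[-0.31 -0.08  2.56] [-0.0003 -0.0012  0.0032]
[-0.32 -0.08  4.06] [-0.0003 -0.0012  0.0032]
```

>>> step_arm([
  [-0.2,-0.1,2,0,0,0],
  [-0.2,-0.1,2.9,0,0,0],
  [-0.2,-0.1,3.4,0,0,0],
  [-0.2,-0.1,3.8,0,0,0],
  [-0.2,-0.1,4.1,0,0,0],
  [-0.2,-0.1,4.1,0,0,0],
  [-0.2,-0.1,4.1,0,0,0],
])

```text
clock: 11.15
tcp_pos: [0.5116, -0.0494, 0.076]
tool_rot: [2.449, 1.968, 0.001]
contact_force: [-6.7, 2.3, 14.4]
width: -0.004
finger_force: 6.7
```

Bottomed at z = 0.076 with 14 N, as expected. Releasing, then over to blue (+8.5 cm along tool x).

>>> step_arm([
  [0,0,-1,0,0,0],
  [0,0,-3,0,0,0],
  [0,0,-4,0,0,0],
  [0,0,-4,0,0,0],
  [4,0,-4,0,0,0],
  [8.5,0,-4,0,0,0],
  [8.5,0,-4,0,0,0],
  [8.5,0,-4,0,0,0],
])

```text
clock: 11.95
tcp_pos: [0.5294, 0.0341, 0.1139]
tool_rot: [-2.446, -1.97, 0.0]
contact_force: [-0.7, -0.3, -0.1]
width: -0.0
finger_force: 0.0
```

```bash
python3 -c "
from h import *
go((.5302,.0335,.090,-12.5),(.5302,.0335,.0745,-12.5))
"
```

```text
tcp [0.5294 0.0341 0.1139] yaw_y -12.30 tilt [-0.04  0.03] F [-0.7 -0.3 -0.1] t 11.95 w -0.0
[-0.04  0.09  2.39] [-0.0008 -0.0003  0.0034]
[-0.04  0.09  3.94] [-0.0008 -0.0003  0.0034]
```

>>> step_arm([
  [0,0.1,1.8,0,0,0],
  [0,0.1,2.7,0,0,0],
  [0,0.1,3.2,0,0,0],
  [0,0.1,3.7,0,0,0],
  [0,0.1,4.0,0,0,0],
  [0,0.1,4.0,0,0,0],
  [0,0.1,4.0,0,0,0],
])

```text
clock: 12.65
tcp_pos: [0.5306, 0.0313, 0.076]
tool_rot: [2.45, 1.964, -0.002]
contact_force: [-8.6, -3.0, 15.7]
width: -0.001
finger_force: 8.0
```

Blue is fully down. Green lies 8.4 cm along tool +y.

>>> step_arm([
  [0,0,-1,0,0,0],
  [0,0,-3,0,0,0],
  [0,0,-4,0,0,0],
  [0,0,-4,0,0,0],
  [0.2,4,-4,0,0,0],
  [0.2,8.4,-4,0,0,0],
  [0.2,8.4,-4,0,0,0],
  [0.2,8.4,-4,0,0,0],
])

```text
clock: 13.45
tcp_pos: [0.6129, 0.0162, 0.1128]
tool_rot: [-2.448, -1.964, 0.002]
contact_force: [-0.3, -0.4, -1.0]
width: 0.001
finger_force: 0.0
```

```bash
python3 -c "
from h import *
go((.6122,.0153,.090,-12.5),(.6122,.0153,.0745,-12.5))
"
```

```text
tcp [0.6129 0.0162 0.1128] yaw_y -12.52 tilt [-0.14  0.07] F [-0.3 -0.4 -1. ] t 13.45 w 0.001
[-0.11 -0.05  2.28] [-0.0026 -0.0007 -0.0004]
[-0.11 -0.04  3.83] [-0.0026 -0.0007 -0.0004]
```

>>> step_arm([
  [-0.1,0,1.7,0,0,0],
  [-0.1,0,2.6,0,0,0],
  [-0.1,0,3.1,0,0,0],
  [-0.1,0,3.6,0,0,0],
  [-0.1,0,3.9,0,0,0],
  [-0.1,0,3.9,0,0,0],
  [-0.1,0,3.9,0,0,0],
])

```text
clock: 14.15
tcp_pos: [0.6128, 0.0155, 0.0763]
tool_rot: [2.449, 1.967, 0.0]
contact_force: [-3.7, 0.1, 3.9]
width: -0.003
finger_force: 2.4
```

>>> step_arm([
  [0,0,-1,0,0,0],
  [0,0,-3,0,0,0],
  [0,0,-6,0,0,0],
  [0,0,-10,0,0,0],
  [0,0,-12,0,0,0],
  [0,0,-12,0,0,0],
  [0,0,-12,0,0,0],
  [0,0,-12,0,0,0],
])

```text
clock: 14.95
tcp_pos: [0.6124, 0.0149, 0.1945]
tool_rot: [-2.449, -1.966, 0.002]
contact_force: [-0.0, -0.5, 0.4]
width: -0.004
finger_force: 0.0
```

```bash
python3 -c "
from h import *
sd=vision.capture('side')[:,:,::-1]; t=vision.capture('top')[:,:,::-1]
cv2.imwrite('pics/z5.png',np.hstack([cv2.resize(sd,(400,300)),cv2.resize(t,(400,300))]))
go()
"
```

```text
tcp [0.6123 0.015  0.1943] yaw_y -12.49 tilt [-0.12  0.  ] F [-0.3 -0.  -0.4] t 15.05 w -0.001
```

View pics/z5.png

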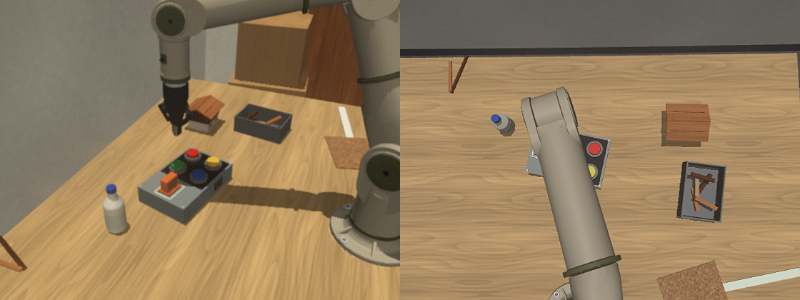

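The plug is still home, all keys are up, and the bottle, chalet and tray haven't moved. But green's press ended at only 3.9 N and z = 0.0763, while yellow and blue both passed 14 N, so it may have stopped just short of full travel. As green is the last key, I'll press it again, more firmly.

>>> step_arm([
  [0,0.05,4,0,0,0],
  [0,0.05,8,0,0,0],
  [0,0.05,10,0,0,0],
  [0,0.05,11,0,0,0],
  [0,0.05,11.6,0,0,0],
  [0,0.05,12,0,0,0],
  [0,0.05,12.15,0,0,0],
  [0,0.05,12.15,0,0,0],
])

```text
clock: 15.85
tcp_pos: [0.614, 0.0153, 0.0762]
tool_rot: [2.449, 1.966, 0.002]
contact_force: [-5.5, -1.2, 7.2]
width: 0.002
finger_force: 3.9
```

>>> step_arm([
  [0,0,0,0,0,0],
  [0,0,0,0,0,0],
])

```text
clock: 16.05
tcp_pos: [0.614, 0.0153, 0.0762]
tool_rot: [2.449, 1.966, 0.002]
contact_force: [-5.7, -0.9, 8.2]
width: -0.0
finger_force: 4.2
```

>>> step_arm([
  [0,0,0.1,0,0,0],
  [0,0,0.15,0,0,0],
  [0,0,0.15,0,0,0],
])

```text
clock: 16.35
tcp_pos: [0.6141, 0.0153, 0.076]
tool_rot: [2.448, 1.965, 0.002]
contact_force: [-10.0, -1.9, 19.0]
width: -0.003
finger_force: 9.2
```

>>> step_arm([
  [0,0,-1,0,0,0],
  [0,0,-3,0,0,0],
  [0,0,-6,0,0,0],
  [0,0,-10,0,0,0],
  [0,0,-12,0,0,0],
  [0,0,-12,0,0,0],
  [0,0,-12,0,0,0],
  [0,0,-12,0,0,0],
])

```text
clock: 17.15
tcp_pos: [0.613, 0.0149, 0.1918]
tool_rot: [-2.45, -1.966, 0.001]
contact_force: [-0.5, 0.2, 0.4]
width: -0.003
finger_force: 0.0
```

```bash
python3 -c "
from h import *
go()
ct=cam('side'); sd=vision.capture('side'); q=blob(mask(sd,3,14,170,90),(215,230,265,290)); print('plug px',cen(q))
print('bottom-done', ticket.job_done())"
```

```text
tcp [0.613  0.0149 0.1918] yaw_y -12.49 tilt [-0.06 -0.01] F [-0.5  0.2  0.4] t 17.15 w -0.003
plug px [235.57212605 256.5463826 ]
the job is handed in; nothing more can be done
bottom-done None
```

The job is handed in at about 17 s: the plug is home and released, and yellow, blue and green were pressed fully in that order; green was pressed twice because its first press may have stopped just short, red was never touched, and the bottle, chalet and tray were undisturbed.

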